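# Turn a sample cartridge face up on a turning ramp

## Robot

A 6-joint arm with a two-finger parallel gripper is mounted at the origin on a cart in front of the work surface, level with it; the furniture and walls round the work are solid. World frame = base frame: x ahead of the robot, y to its left, z up, the work surface at z = 0. Lengths are in m, angles in rad, forces in N, time in s.
With the tool pointing down it reaches from about 0.425 to 0.95 m from the base axis. Payload 3.5 kg.
Tool frame: the origin (TCP) lies on the centre line of the jaws, within the pads' length; the fingertips stand 14 mm ahead of it and the grasp point (between the pads) lies 5 mm behind it (ctrl.finger_overhang is the distance from the TCP to the fingertips, in m); z points along the fingers, y is the line along which they close (so a half turn about z gives the same grasp; the last joint's range is limited). The gripper opens to 85 mm and grips with 20 to 120 N. Pads are 22 mm wide; open, the fingers measure 114 mm over their backs; the gripper's body (76 mm by 85 mm) begins 54 mm behind the grasp point. The pads swing forward as they close: fully open they stand 13 mm farther back than shut.
Start: joints at [1.064, 0.286, 1.577, -0, 1.279, -0.15], TCP at [0.236, 0.632, 0.245] pointing down, gripper open.
Joint ranges: [-2.77, 2.77], [-0.9, 2.22], [0.21, 2.48], [-1.53, 4.67], [0.24, 2.81], [-2.84, 2.84]. Speed limits (rad/s): [2.79, 2.79, 3.14, 3.14, 3.14, 3.14].

## Interface

Orientations are given as a unit quaternion [x, y, z, w].
In Python, from plant import ctrl gives the robot as it stands.
- The arm moves only by the tool send_rows, never from a script. Its argument "moves" is text: rows parted by semicolons, each of 7 numbers parted by spaces: the turn, a rotation vector about the tool's x, y, z in units of 360 degrees (1.0 is 360 degrees), then the shift along the tool's x, y, z in units of 20 cm (1.0 is 20 cm), then the gripper's target within -1 to 1 (fully open at 1, half-way at 0, shut at -1). A call has 1 to 12 rows; each row is the pose to reach, as a shift and turn from the pose commanded when the call began, along the tool's axes at that moment, turning the shorter way round; what a row does not reach only later rows make up. A row lasts 1/8 s, in which the tool goes at most 62.5 mm and 10.7 degrees, less where a joint would pass 70% of its speed; a pose out of reach is approached as far as the arm can. A call with a number of a shift or a turn outside -1 to 1 is refused whole. A call with a gripper value outside its range is refused whole. The fingers move at their own pace and stop on an object; "newtons" is the grip in N (left out, the last holds). Time passes only in rows, so rows that repeat a pose let the fingers close. It gives the time, the measured TCP pose, the force, the opening and the grip force at its end, in the units of the state.
- ctrl.get_state(): the state, without advancing time (a new reading comes with each control period).
- ctrl.read_camera(name): name is "side" or "top"; returns a dict with "image" (400x640x3 uint8, red, green, blue), "fovy" (degrees; the focal length in pixels is half the picture's height over the tangent of half this angle, whatever the lens; pixels are square), "cx", "cy" (the principal point, pixels), "extrinsics" (4x4, takes a point from camera to world coordinates). Camera axes: x right, y up, looking along -z (the intrinsics and any distortion apply to the point x, -y, -z); pixel columns grow to the right and rows downward; lengths in m; the calibration is good to about 2 mm. A picture is of the moment at which its call begins. There is no depth.
- ctrl.sign_off(): hands the job in; it is judged then, once.
The state is a dict: "time": time; "qpos": joint angles; "dq": joint speeds; "joint_efforts": joint torques, N m; "eef_pos": TCP position; "tcp_rot": TCP orientation; "contact_force": force on the tool from outside, world axes, zero at the start; "wrist_torque": the same for the moment, N m; "opening": opening from 0.0 (shut) to 1.0 (fully open); "finger_force": force on a finger pad.
Only numpy, scipy, OpenCV 4.12 (cv2) and the standard library are available. Lean on these libraries where they do the work, as an engineer would, in place of code of your own. Each camera call takes 0.05 s, during which the arm holds its last target. There are 200 camera calls.

## Task

The flat sample cartridge lies face down on the black rubber-topped board of the turning station, so its result window cannot be read. Without picking it up, push it with the fingertips against the ramp until it tips up on edge and leans on the ramp, then push its raised edge back from behind the ramp so that it falls over and lies flat, face up, on the board in front of the ramp. Leave the jar, weight, USB stick and timer alone.

Things in the scene. Friction and masses are not known exactly. Their poses are not given: they have to be found in the camera images.
- cartridge: loose flat cartridge, 72 x 56 x 12 mm, 50 g: grey back with two dark ribs, white face with a blue well and a window with two red lines. Origin at its centre (6 mm above the board when flat); x along the 72 mm, y along the 56 mm, z out of the BACK: up at the start (face down), down at the end (face up). It starts in front of the ramp, one 56 mm edge roughly facing it
- ramp: fixed turning station: aluminium ramp, 118 mm wide, on a black rubber board. Origin on the board's top (30 mm above the bench), middle of the ramp's foot line; x level into the ramp: the cartridge lies on the -x side and is pushed along +x. Ramp face (x, z mm): 0,0; 11,7; 21,19; crest 29,40. Solid back to x 41, flange 9 mm high to x 57, blue end plates 26 mm high. Board: x -175 to 65, y -60 to 60
- ramp_crest (a point): middle of the ramp's crest, 40 mm above the board. The ramp's face is polished and slippery, the rubber board grips. A cartridge pushed all the way in leans over the crest at about 55 degrees from level, foot near the ramp's foot line, and stays so by itself; its raised end then reaches 58 to 66 mm above the board and sticks out about 20 mm beyond the crest
- end_a (a point): middle of the cartridge's short end at its +x, at half thickness
- end_b (a point): middle of the cartridge's short end at its -x, at half thickness
- green_jar: bystander: white sample jar with green lid, 38 mm across, 46 mm high, on the bench; origin at the centre of its underside
- weight: bystander: light grey calibration weight with a knob, 21 mm across, 30 mm high, on the bench; origin at the centre of its underside
- usb_stick: bystander: black and red USB stick, 52 x 18 x 9 mm, on the bench; origin at the centre of its underside
- timer: bystander: white lab timer, 62 x 66 x 18 mm, on the bench; origin at the centre of its underside
Mind the look-alikes: they are no part of the job. Leave any purple or turquoise look-alike of the cartridge alone.

How it is judged:
By the outcome, as a careful person would: the job done as asked, in the order asked, and still so for the second after the job is handed in, with the robot touching nothing.
It also fails if it takes over 64 s, if anything falls off the work surface, if the arm or the gripper's body presses on something with over 40 N, if the wrist force passes 120 N, or if a joint passes its speed limit or range.

## Working session

There is one attempt and no reset: what is moved stays moved. The work goes in short steps, Python scripts to look and compute and a tool call to move; the robot and the scene stay as the last step left them, time stands still between calls to the robot, and variables do not carry over. Pictures are saved under pics/ and viewed, at most 10 in all, crops included, and the job is handed in when it is done.

Besides the shell and the picture viewer there is one more tool, called after "Emit:" by a JSON object that holds its "op" and its "data", one argument or row to a line. send_rows: Moves the arm, as the interface text tells. Its arguments: {"type":"object","properties":{"moves":{"type":"string"},"newtons":{"type":"number"}},"required":["moves"]}

```bash
mkdir -p pics; cat > h.py <<'E'
import numpy as np, cv2
from plant import ctrl
def cam(n):
    d=ctrl.read_camera(n); return d
def save(d,p): cv2.imwrite(p,d["image"][:,:,::-1])
def ray(d,u,v):
    f=d["image"].shape[0]/2/np.tan(np.radians(d["fovy"])/2)
    E=np.array(d["extrinsics"]); c=np.array([(u-d["cx"])/f,-(v-d["cy"])/f,-1.])
    return E[:3,3],E[:3,:3]@c
def onz(d,u,v,z):
    o,r=ray(d,u,v); return o+r*(z-o[2])/r[2]
def proj(d,p):
    f=d["image"].shape[0]/2/np.tan(np.radians(d["fovy"])/2)
    E=np.array(d["extrinsics"]); c=E[:3,:3].T@(np.array(p)-E[:3,3])
    return d["cx"]+f*c[0]/-c[2], d["cy"]-f*c[1]/-c[2]
E
python3 - <<'E'
from h import *
for n in("top","side"):
    d=cam(n); save(d,f"pics/{n}0.png"); print(n,{k:d[k] for k in d if k!="image"})
print(ctrl.get_state())
E
```

```text
top {'fovy': 56.328242779957094, 'cx': 320.3136220993771, 'cy': 197.45258515043875, 'extrinsics': array([[ 0.02067175,  0.99633747, -0.08297186,  0.56391916],
       [-0.9991274 ,  0.02359938,  0.03446025,  0.05929695],
       [ 0.03629213,  0.0821871 ,  0.9959559 ,  0.9284358 ],
       [ 0.        ,  0.        ,  0.        ,  1.        ]])}
side {'fovy': 51.42033295583737, 'cx': 317.3218196834433, 'cy': 196.9968412783978, 'extrinsics': array([[ 0.97120115,  0.13872914, -0.19370737,  0.47296326],
       [-0.23824849,  0.55711523, -0.79552516, -0.70005215],
       [-0.00244519,  0.81876544,  0.57412296,  0.59002557],
       [ 0.        ,  0.        ,  0.        ,  1.        ]])}
{'time': 0.1, 'qpos': array([ 1.06398618e+00,  2.87122088e-01,  1.57804668e+00,  8.34690058e-06,
        1.27858862e+00, -1.49998333e-01]), 'dq': array([-0.00103185, -0.00145823, -0.00251167, -0.00196374,  0.00120285,
        0.00153352]), 'joint_efforts': array([ 1.83160300e-03, -4.07298017e+01, -2.93701315e+01, -6.92504818e-05,
        3.39111393e-03,  8.98332161e-06]), 'eef_pos': array([0.23546075, 0.63199497, 0.24404674]), 'tcp_rot': array([ 1.77462093e-01,  9.84127042e-01, -1.02323464e-03, -3.52880701e-04]), 'contact_force': array([-0.21303504, -0.14772239,  0.21007617]), 'wrist_torque': array([ 0.07188852, -0.00024643,  0.00865878]), 'finger_force': 0.0, 'opening': 0.9989813675762061}
```

View pics/top0.png

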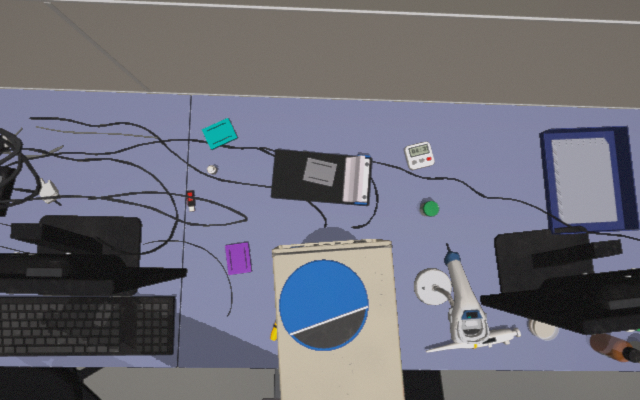

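View pics/side0.png

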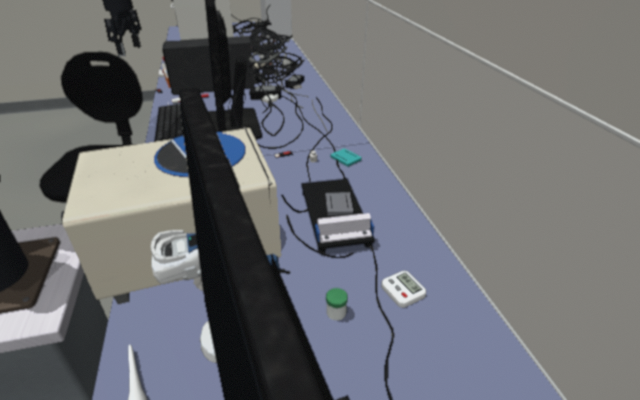

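Candidates: the grey one on the black board, top (320,172) / side (339,202); the turquoise look-alike, top (220,133); the purple look-alike, top (238,258). I choose the grey, ribbed one on the board. The ramp is to its right, so ramp +x ≈ world −y.

```bash
python3 - <<'E'
from h import *
d=cam("top"); im=d["image"]; g=im.astype(int)
cr=im[135:220,255:385]; cv2.imwrite("pics/crop.png",cv2.resize(cr,None,fx=6,fy=6,interpolation=cv2.INTER_CUBIC)[:,:,::-1])
x0,y0=255,135
sub=g[y0:y0+85,x0:x0+130]; mx=sub.max(2); mn=sub.min(2)
def rect(m,z,name):
    m=cv2.morphologyEx(m.astype(np.uint8),cv2.MORPH_OPEN,np.ones((3,3)))
    cs,_=cv2.findContours(m,cv2.RETR_EXTERNAL,cv2.CHAIN_APPROX_NONE)
    c=max(cs,key=cv2.contourArea); r=cv2.minAreaRect(c); b=cv2.boxPoints(r)+[x0,y0]
    print(name,b.round(1).tolist()); P=np.array([onz(d,u,v,z)[:2] for u,v in b]); print((P*1000).round(1).tolist(), 'ctr',(P.mean(0)*1000).round(1), 'sides',np.linalg.norm(np.diff(P,axis=0),axis=1)*1000)
rect((mx<50),.03,"board")
rect((mx>65)&(mx-mn<25)&(np.arange(130)[None,:]<87),.042,"cart")
rect((mx>120)&(np.arange(130)[None,:]>=85)&(mx-mn<40),.07,"ramp")
E
```

```text
board [[271.1, 197.0], [275.1, 149.3], [344.9, 155.1], [340.9, 202.8]]
[[637.0, 146.6], [753.7, 140.6], [744.1, -29.8], [626.9, -21.9]] ctr [690.4  58.9] sides [116.76745676 170.67992055 117.41880206]
cart [[301.7, 179.8], [307.1, 156.3], [337.1, 163.3], [331.7, 186.7]]
[[679.1, 74.0], [736.1, 62.5], [721.2, -10.0], [664.2, 2.0]] ctr [700.1  32.1] sides [58.18141849 74.01390137 58.26371433]
ramp [[342.4, 200.9], [345.7, 153.8], [369.5, 155.5], [366.2, 202.6]]
[[628.7, -21.5], [739.2, -27.7], [736.7, -83.6], [626.0, -76.9]] ctr [682.7 -52.4] sides [110.68174494  55.98622427 110.90643118]
```

View pics/crop.png

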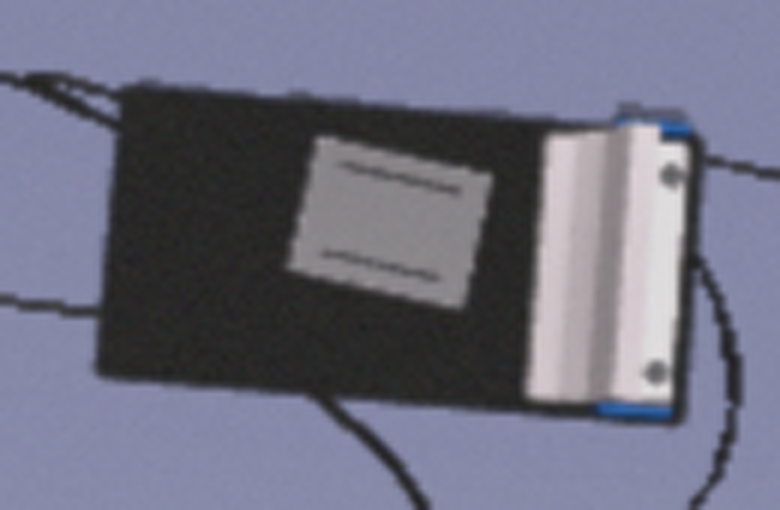

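The crop confirms the choice: grey back, two dark ribs, lying at crop (390,220), with the ramp foot at crop x≈540. Next I check how high the box and monitors stand before crossing the scene.

```bash
python3 - <<'E'
from h import *
t=cam("top"); s=cam("side")
def tri(a,b,n):
    o,r=ray(t,*a);p,q=ray(s,*b)
    k=np.linalg.lstsq(np.stack([r,-q],1),p-o,rcond=None)[0]
    A=o+r*k[0];B=p+q*k[1];print(n,((A+B)/2).round(3),'gap',np.linalg.norm(A-B).round(3))
tri((323,305),(200,153),"disc"); tri((389,241),(277,182),"box corner R"); tri((274,249),(252,131),"box corner L")
tri((482,300),(183,95),"monR tip"); tri((482,300),(205,170),"monR tip2"); tri((186,271),(255,40),"monL tip");tri((186,271),(205,0),"monL b")
print(proj(t,(.2355,.632,.244)),proj(s,(.2355,.632,.244)))
big=cv2.resize(s["image"][0:330,60:400],None,fx=2.3,fy=1.8*1.0); big=cv2.resize(s["image"][0:250,40:400],None,fx=2.2,fy=2.2); cv2.imwrite("pics/sidecrop.png",big[:,:,::-1])
E
```

```text
disc [0.42  0.025 0.207] gap 0.001
box corner R [ 0.545 -0.102  0.202] gap 0.005
box corner L [0.526 0.121 0.195] gap 0.007
monR tip [ 0.449 -0.192  0.399] gap 0.039
monR tip2 [ 0.447 -0.23   0.316] gap 0.011
monL tip [0.53  0.231 0.36 ] gap 0.066
monL b [0.488 0.214 0.437] gap 0.036
(np.float64(-35.08816701618139), np.float64(415.19834096967224)) (np.float64(129.85807986095148), np.float64(51.08961726430849))
```

View pics/sidecrop.png

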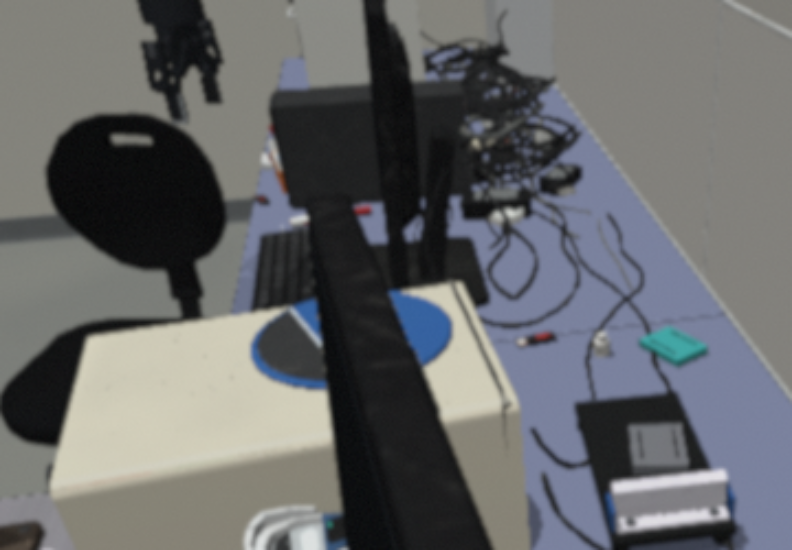

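The side crop shows the box top, with its blue disc at crop (350,340), and the two monitor edges at crop (395,130) and (390,400). The box top is at z≈0.20 and the monitors reach about z≈0.45. So I'll go up high first, then swing across at a moderate radius.

Emit:
{"op": "send_rows", "data": {
  "moves": "0 0 0 0 0 -0.25 -0.65; 0 0 0 0 0 -0.5 -0.65; 0 0 0 0 0 -0.75 -0.65; 0 0 0 0 0 -1 -0.65; 0 0 0 0 0 -1 -0.65",
  "newtons": 30
}}

```text
time: 0.88
eef_pos: [0.2361, 0.6333, 0.4525]
tcp_rot: [0.177, 0.984, 0.005, 0.002]
contact_force: [-0.1, 0.4, 0.2]
opening: 0.174
finger_force: 0.0
```

Emit:
{"op": "send_rows", "data": {
  "moves": "0 0 0 0 0 -0.25 -0.65; 0 0 0 0 0 -0.5 -0.65; 0 0 0 0 0 -0.75 -0.65; 0 0 0 0 0 -0.75 -0.65"
}}

```text
time: 1.38
eef_pos: [0.2356, 0.6323, 0.6004]
tcp_rot: [0.177, 0.984, 0.004, 0.001]
contact_force: [-0.2, -0.0, 1.1]
opening: 0.173
finger_force: 0.0
```

```bash
cat >> h.py <<'E'
from scipy.spatial.transform import Rotation as R
RX=np.array([-.058,-.998]);RX/=np.linalg.norm(RX);RY=np.array([-RX[1],RX[0]]);O=np.array([.6853,-.0285])
def r2w(x,y,z): return np.r_[O+x*RX+y*RY,.03+z]   # metres, z above board
def w2r(p): d=np.array(p[:2])-O; return np.r_[d@RX,d@RY,p[2]-.03]
def rows(*targets,rot=None):
    s=ctrl.get_state(); T=R.from_quat(s["tcp_rot"])
    if rot is None: rot=R.from_matrix(np.stack([np.r_[-RX,0],np.r_[RY,0],[0,0,-1]],1))
    print("turn",((T.inv()*rot).as_rotvec()/2/np.pi).round(4),"ramp now mm",(w2r(s["eef_pos"])*1000).round(1),"t",s["time"],"F",s["contact_force"].round(1),"open",round(s["opening"],3),ctrl.finger_overhang)
    for t in targets: print(np.round(t,3),"shift",(T.inv().apply(np.array(t)-s["eef_pos"])/.2).round(3))
E
python3 -c "
from h import *
rows((.36,.33,.595),(.45,.1,.595),r2w(-.14,.012,.3))"
```

```text
turn [ 0.0013 -0.0007  0.2025] ramp now mm [-633.6 -487.3  570.4] t 1.375 F [-0.2 -0.   1.1] open 0.173 0.014
[0.36  0.33  0.595] shift [-1.111 -1.199  0.018]
[0.45  0.1   0.595] shift [-1.934 -2.119  0.011]
[0.705 0.111 0.33 ] shift [-3.11  -1.635  1.342]
```

Emit:
{"op": "send_rows", "data": {
  "moves": "0 0 0.02 -0.125 -0.125 0 -0.65; 0 0 0.04 -0.25 -0.25 0 -0.65; 0 0 0.06 -0.375 -0.375 0 -0.65; 0 0 0.08 -0.5 -0.5 0 -0.65; 0 0 0.1 -0.625 -0.625 0 -0.65; 0 0 0.12 -0.75 -0.75 0 -0.65; 0 0 0.14 -0.875 -0.875 0 -0.65; 0 0 0.15 -1 -1 0 -0.65; 0 0 0.15 -1 -1 0 -0.65; 0 0 0.15 -1 -1 0 -0.65"
}}

```text
time: 2.62
eef_pos: [0.3532, 0.3756, 0.5936]
tcp_rot: [0.605, 0.796, -0.001, -0.001]
contact_force: [0.3, 0.6, 0.5]
opening: 0.174
finger_force: 0.0
```

```bash
python3 -c "
from h import *
rows((.45,.2,.6),(.55,.1,.6),r2w(-.14,.012,.4))"
```

```text
turn [-0.0004  0.0001  0.0525] ramp now mm [-384.1 -355.   563.6] t 2.625 F [0.3 0.6 0.5] open 0.174 0.014
[0.45 0.2  0.6 ] shift [-0.976  0.23  -0.032]
[0.55 0.1  0.6 ] shift [-1.592  0.577 -0.033]
[0.705 0.111 0.43 ] shift [-1.749  1.342  0.815]
```

Emit:
{"op": "send_rows", "data": {
  "moves": "0 0 0.01 -0.2 0.04 -0.03 -0.65; 0 0 0.02 -0.4 0.08 -0.03 -0.65; 0 0 0.03 -0.6 0.12 -0.03 -0.65; 0 0 0.04 -0.8 0.18 -0.03 -0.65; 0 0 0.0525 -1 0.24 -0.03 -0.65; 0 0 0.0525 -1 0.24 -0.03 -0.65;0 0 0.0525 -1 0.24 -0.03 -0.65"
}}

```text
time: 3.5
eef_pos: [0.453, 0.1964, 0.6007]
tcp_rot: [0.727, 0.687, -0.0, -0.001]
contact_force: [0.0, 0.8, -0.0]
opening: 0.172
finger_force: 0.0
```

```bash
python3 -c "
from h import *
rows((.6,.08,.6),r2w(-.14,.012,.4),r2w(-.14,.012,.2))"
```

```text
turn [-0.0002 -0.      0.0003] ramp now mm [-211.1 -244.9  570.7] t 3.5 F [ 0.   0.8 -0. ] open 0.172 0.014
[0.6  0.08 0.6 ] shift [-0.54   0.767  0.003]
[0.705 0.111 0.43 ] shift [-0.358  1.285  0.852]
[0.705 0.111 0.23 ] shift [-0.358  1.287  1.852]
```

Emit:
{"op": "send_rows", "data": {
  "moves": "0 0 0 -0.2 0.15 0 -0.65; 0 0 0 -0.4 0.35 0 -0.65; 0 0 0 -0.4 0.6 0 -0.65; 0 0 0 -0.4 0.85 0 -0.65; 0 0 0 -0.38 1 0.2 -0.65; 0 0 0 -0.36 1 0.45 -0.65; 0 0 0 -0.36 1 0.6 -0.65; 0 0 0 -0.36 1 0.6 -0.65"
}}

```text
time: 4.5
eef_pos: [0.6478, 0.1139, 0.4773]
tcp_rot: [0.726, 0.687, -0.003, -0.003]
contact_force: [0.4, 0.1, 0.0]
opening: 0.178
finger_force: 0.0
```

```bash
python3 -c "
from h import *
rows(r2w(-.14,.014,.4),r2w(-.14,.014,.1),r2w(-.14,.014,.022))"
```

```text
turn [-0.0011  0.      0.0004] ramp now mm [-140.   -45.7  447.3] t 4.5 F [0.4 0.1 0. ] open 0.178 0.014
[0.707 0.11  0.43 ] shift [-0.001  0.3    0.234]
[0.707 0.11  0.13 ] shift [-0.     0.311  1.734]
[0.707 0.11  0.052] shift [-0.     0.314  2.124]
```

Emit:
{"op": "send_rows", "data": {
  "moves": "0 0 0 0 0.15 0.12 -0.65; 0 0 0 0 0.3 0.24 -0.65; 0 0 0 0 0.3 0.5 -0.65; 0 0 0 0 0.3 0.75 -0.65; 0 0 0 0 0.3 1 -0.65; 0 0 0 0 0.3 1 -0.65"
}}

```text
time: 5.25
eef_pos: [0.7069, 0.1094, 0.2775]
tcp_rot: [0.727, 0.687, -0.003, -0.003]
contact_force: [-0.3, 0.0, -0.1]
opening: 0.171
finger_force: 0.0
```

Emit:
{"op": "send_rows", "data": {
  "moves": "0 0 0 0 0 0.25 -0.65; 0 0 0 0 0 0.5 -0.65; 0 0 0 0 0 0.7 -0.65; 0 0 0 0 0 0.85 -0.65; 0 0 0 0 0 0.85 -0.65; 0 0 0 0 0 0.85 -0.65"
}}

```text
time: 6.0
eef_pos: [0.7112, 0.1088, 0.1159]
tcp_rot: [0.727, 0.686, 0.002, 0.002]
contact_force: [-0.4, -0.5, 0.0]
opening: 0.171
finger_force: 0.0
```

```bash
python3 -c "
from h import *
rows(r2w(-.14,.014,.022),r2w(-.14,.014,.018))
d=cam('top');save(d,'pics/t1.png');s=cam('side')
a=cv2.resize(d['image'][130:230,250:400],None,fx=4,fy=4);b=cv2.resize(s['image'][150:270,240:420],None,fx=3.333,fy=3.333)[:, :600]
cv2.imwrite('pics/c1.png',cv2.resize(np.vstack([a,b[:400]]),None,fx=.75,fy=.75)[:600,:,::-1])"
```

```text
turn [ 0.0011 -0.0001  0.    ] ramp now mm [-138.6   17.9   85.9] t 6.0 F [-0.4 -0.5  0. ] open 0.171 0.014
[0.707 0.11  0.052] shift [ 0.007 -0.022  0.319]
[0.707 0.11  0.048] shift [ 0.007 -0.022  0.339]
```

View pics/c1.png

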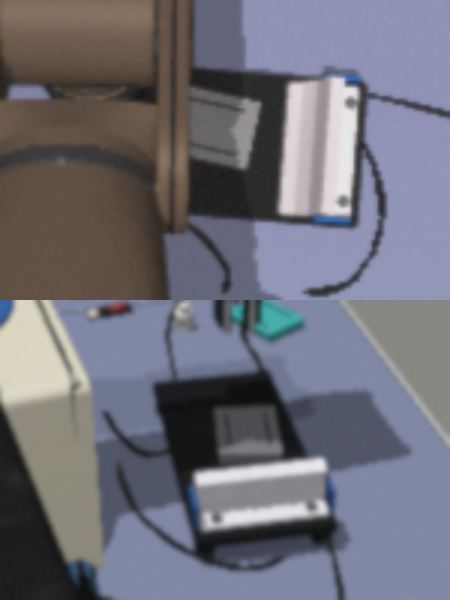

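Emit:
{"op": "send_rows", "data": {
  "moves": "0.001 0 0 0 -0.01 0.12 -0.65; 0.001 0 0 0.005 -0.02 0.24 -0.65; 0.001 0 0 0.005 -0.02 0.32 -0.65; 0.001 0 0 0.005 -0.02 0.33 -0.65; 0.001 0 0 0.005 -0.02 0.33 -0.65; 0.001 0 0 0.005 -0.02 0.33 -0.65"
}}

```text
time: 6.85
eef_pos: [0.7046, 0.1096, 0.0452]
tcp_rot: [0.727, 0.686, -0.002, -0.002]
contact_force: [0.3, 0.3, 0.8]
opening: 0.174
finger_force: 0.0
```

```bash
python3 -c "
from h import *
rows(r2w(-.108,.014,.018),r2w(-.08,.012,.018),r2w(-.03,.01,.018))"
```

```text
turn [-0.001   0.     -0.0001] ramp now mm [-139.    11.2   15.2] t 6.85 F [0.3 0.3 0.8] open 0.174 0.014
[0.706 0.079 0.048] shift [-0.155  0.014 -0.014]
[0.702 0.051 0.048] shift [-0.295  0.004 -0.014]
[0.697 0.001 0.048] shift [-0.545 -0.006 -0.014]
```

Emit:
{"op": "send_rows", "data": {
  "moves": "-0.001 0 0 -0.06 0.01 -0.01 -0.65; -0.001 0 0 -0.12 0.01 -0.01 -0.65; -0.001 0 0 -0.15 0.01 -0.01 -0.65; -0.001 0 0 -0.17 0.01 -0.01 -0.65; -0.001 0 0 -0.19 0.01 -0.01 -0.65; -0.001 0 0 -0.21 0.01 -0.01 -0.65; -0.001 0 0 -0.23 0.01 -0.01 -0.65; -0.001 0 0 -0.25 0.01 -0.01 -0.65; -0.001 0 0 -0.27 0.01 -0.01 -0.65; -0.001 0 0 -0.27 0.01 -0.01 -0.65"
}}

```text
time: 8.1
eef_pos: [0.7034, 0.0551, 0.0472]
tcp_rot: [0.728, 0.686, -0.0, 0.0]
contact_force: [0.0, -0.6, -0.2]
opening: 0.176
finger_force: 0.0
```

```bash
python3 -c "
from h import *
rows(r2w(-.05,.012,.018),r2w(-.022,.012,.018))
d=cam('top');s=cam('side')
a=cv2.resize(d['image'][130:230,250:400],None,fx=4,fy=4);b=cv2.resize(s['image'][150:270,240:420],None,fx=3.333,fy=3.333)[:, :600]
cv2.imwrite('pics/c2.png',cv2.resize(np.vstack([a,b[:400]]),None,fx=.75,fy=.75)[:600,:,::-1])"
```

```text
turn [-0.      0.0001 -0.0001] ramp now mm [-84.5  13.2  17.2] t 8.1 F [ 0.  -0.6 -0.2] open 0.176 0.014
[0.7   0.021 0.048] shift [-0.172 -0.006 -0.004]
[ 0.699 -0.007  0.048] shift [-0.312 -0.006 -0.004]
```

View pics/c2.png

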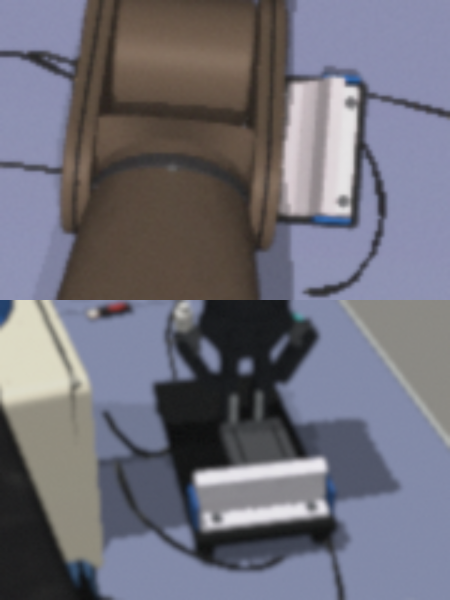

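The side half shows the two fingertips behind the cartridge's rear edge, at crop (246,420), slightly left of its middle. The cartridge's front is hidden by the ramp. I'll measure its rear corners.

```bash
python3 -c "
from h import *
s=cam('side');im=s['image']
a=im[180:225,310:380]
cv2.imwrite('pics/c3.png',cv2.resize(a,None,fx=11,fy=11,interpolation=cv2.INTER_CUBIC)[:,:,::-1])
for n,p in dict(rearL=(-.0735,-.012,.012),rearR=(-.0735,.044,.012)).items(): print(n,proj(s,r2w(*p)))
"
```

```text
rearL (np.float64(327.1533487792789), np.float64(199.15332013987987))
rearR (np.float64(351.00430153862976), np.float64(196.55046466440353))
```

View pics/c3.png

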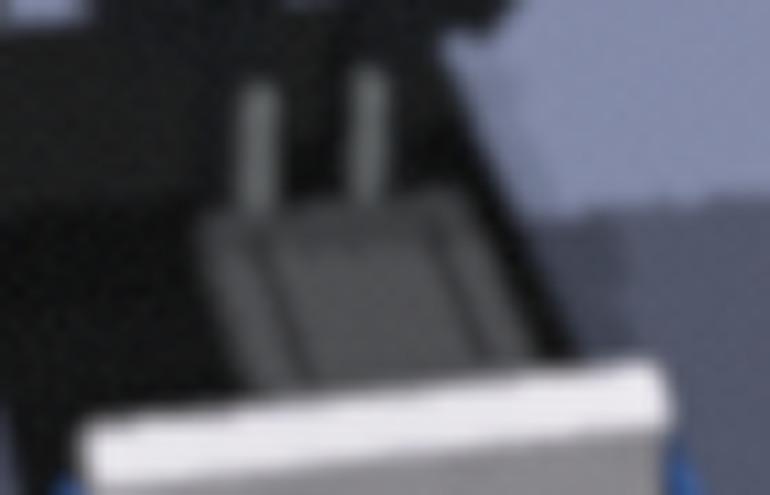

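The cartridge is now square to the ramp, with its rear edge from crop (200,215) to (465,190). Its middle is about 4 mm to the +y side of the fingers. I'll back off, shift, and push up the ramp.

Emit:
{"op": "send_rows", "data": {
  "moves": "0 0 0 0.03 0 0 -0.65; 0 0 0 0.03 0.02 0 -0.65; 0 0 0 0 0.02 0 -0.65; 0 0 0 -0.03 0.02 0 -0.65; 0 0 0 -0.06 0.02 0 -0.65; 0 0 0 -0.09 0.02 0 -0.65; 0 0 0 -0.12 0.02 0 -0.65; 0 0 0 -0.15 0.02 0 -0.65; 0 0 0 -0.18 0.02 0 -0.65; 0 0 0 -0.2 0.02 0 -0.65; 0 0 0 -0.2 0.02 0 -0.65"
}}

```text
time: 9.62
eef_pos: [0.7052, 0.0149, 0.0474]
tcp_rot: [0.728, 0.686, -0.0, 0.0]
contact_force: [0.6, -0.1, -0.2]
opening: 0.174
finger_force: 0.0
```

```bash
python3 -c "
from h import *
rows(r2w(-.022,.017,.017))
s=cam('side');im=s['image']
a=im[160:260,300:400]
cv2.imwrite('pics/c4.png',cv2.resize(a,None,fx=6,fy=6,interpolation=cv2.INTER_CUBIC)[:,:,::-1])
"
```

```text
turn [ 0.      0.     -0.0001] ramp now mm [-44.5  17.3  17.4] t 9.625 F [ 0.6 -0.1 -0.2] open 0.174 0.014
[ 0.704 -0.008  0.047] shift [-0.113 -0.002  0.002]
```

View pics/c4.png

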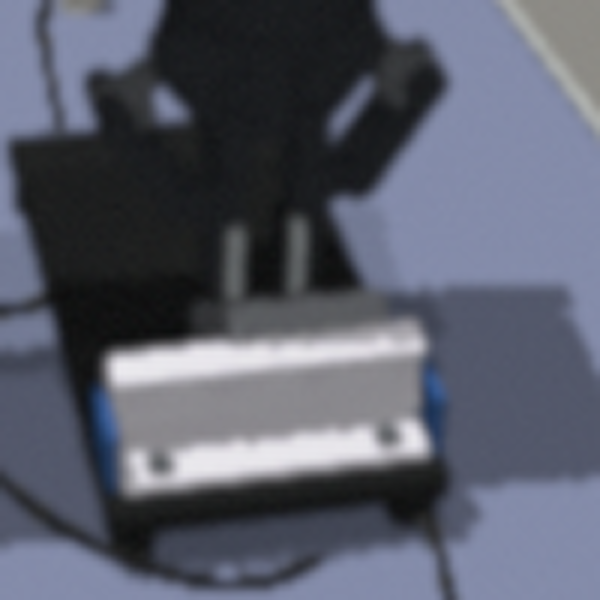

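The rear edge is now about 33 mm from the foot line and the front is climbing the ramp (grey band at crop (300,310)). I'll keep pushing.

Emit:
{"op": "send_rows", "data": {
  "moves": "0 0 0 -0.025 0 0 -0.65; 0 0 0 -0.05 0 0 -0.65; 0 0 0 -0.07 0 0 -0.65; 0 0 0 -0.085 0 0 -0.65; 0 0 0 -0.1 0 0 -0.65; 0 0 0 -0.11 0 0 -0.65; 0 0 0 -0.11 0 0 -0.65"
}}

```text
time: 10.55
eef_pos: [0.7038, -0.0067, 0.0474]
tcp_rot: [0.727, 0.686, -0.0, 0.0]
contact_force: [0.4, -0.3, 0.4]
opening: 0.175
finger_force: 0.0
```

```bash
python3 -c "
from h import *
rows(r2w(-.018,.017,.017))
s=cam('side');im=s['image']
a=im[160:260,300:400]
cv2.imwrite('pics/c5.png',cv2.resize(a,None,fx=6,fy=6,interpolation=cv2.INTER_CUBIC)[:,:,::-1])
for th in (45,55):
  for y in (-.011,.045): print(th,[np.round((np.array(proj(s,r2w(x*1e-3,y,z*1e-3)))-[300,160])*6) for x,z in ((72*np.cos(np.radians(th)),72*np.sin(np.radians(th))),(72*np.cos(np.radians(th))-12*np.sin(np.radians(th)),72*np.sin(np.radians(th))+12*np.cos(np.radians(th))))])
"
```

```text
turn [ 0.      0.     -0.0001] ramp now mm [-22.8  17.2  17.4] t 10.55 F [ 0.4 -0.3  0.4] open 0.175 0.014
[ 0.703 -0.012  0.047] shift [-0.024 -0.001  0.002]
45 [array([243., 352.]), array([238., 317.])]
45 [array([406., 333.]), array([401., 298.])]
55 [array([237., 316.]), array([231., 282.])]
55 [array([400., 297.]), array([393., 263.])]
```

View pics/c5.png

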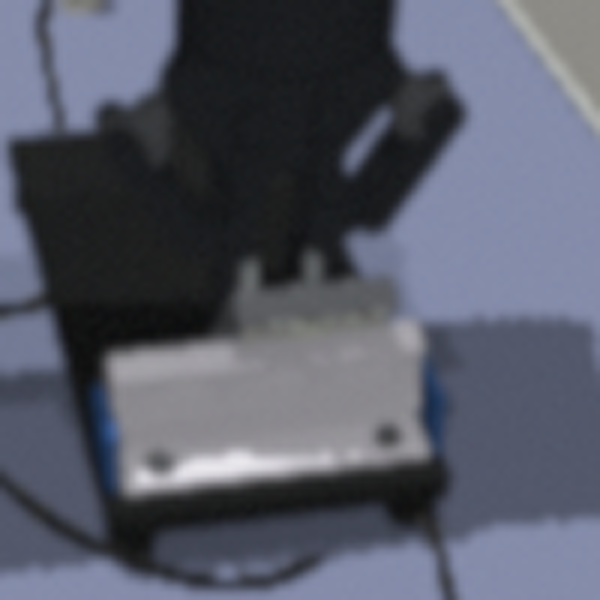

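The raised end stands above the crest, top edge from crop (240,297) to (395,280), at about 50°. A few more millimetres will do it.

Emit:
{"op": "send_rows", "data": {
  "moves": "0 0 0 -0.008 0 0 -0.65; 0 0 0 -0.016 0 0 -0.65; 0 0 0 -0.022 0 0 -0.65; 0 0 0 -0.022 0 0 -0.65"
}}

```text
time: 11.1
eef_pos: [0.7038, -0.0107, 0.0477]
tcp_rot: [0.727, 0.686, 0.0, 0.0]
contact_force: [0.3, 2.2, 1.1]
opening: 0.174
finger_force: 0.9
```

```bash
cat >> h.py <<'E'
def look():
    s=cam('side'); g=s['image'][160:260,300:400].astype(int)
    print("rows of col profile (max chan) at crop px cols 43,48,53,58,63:")
    for c in (43,48,53,58,63): print(c,g[38:66,c].max(1).tolist())
E
python3 -c "
from h import *
rows(r2w(-.018,.017,.017)); look()"
```

```text
turn [ 0.0001 -0.0001 -0.0001] ramp now mm [-18.9  17.4  17.7] t 11.1 F [0.3 2.2 1.1] open 0.174 0.014
[ 0.703 -0.012  0.047] shift [-0.004 -0.002  0.003]
rows of col profile (max chan) at crop px cols 43,48,53,58,63:
43 [31, 30, 30, 30, 30, 39, 54, 69, 77, 88, 96, 98, 98, 96, 96, 102, 111, 115, 120, 130, 134, 133, 133, 133, 137, 141, 143, 142]
48 [28, 31, 24, 23, 24, 24, 22, 34, 59, 82, 94, 97, 97, 98, 105, 111, 112, 117, 122, 130, 134, 135, 138, 141, 143, 143, 143, 141]
53 [30, 31, 31, 36, 52, 73, 88, 94, 96, 98, 98, 97, 96, 94, 99, 110, 118, 119, 123, 130, 138, 144, 143, 139, 138, 140, 140, 141]
58 [39, 63, 90, 102, 99, 84, 68, 70, 83, 94, 97, 96, 99, 106, 115, 116, 119, 129, 135, 137, 139, 139, 140, 142, 142, 141, 141, 142]
63 [51, 86, 123, 143, 149, 146, 134, 114, 101, 97, 96, 96, 97, 102, 106, 113, 125, 135, 137, 139, 141, 142, 141, 143, 142, 143, 142, 141]
```

The profile puts the raised end's top edge at the 55° prediction, and a push-back of about 2 N says it is fully in. I'll back off, rise, check that it stays, and go over behind the ramp.

Emit:
{"op": "send_rows", "data": {
  "moves": "0 0 0 0.02 0 0 -0.65; 0 0 0 0.06 0 0 -0.65; 0 0 0 0.12 0 0 -0.65; 0 0 0 0.2 0 0 -0.65; 0 0 0 0.25 0 -0.15 -0.65; 0 0 0 0.25 0 -0.35 -0.65; 0 0 0 0.25 0 -0.55 -0.65; 0 0 0 0.25 0 -0.65 -0.65; 0 0 0 0.25 0 -0.65 -0.65; 0 0 0 0.25 0 -0.65 -0.65"
}}

```text
time: 12.4
eef_pos: [0.7053, 0.0393, 0.1749]
tcp_rot: [0.727, 0.686, -0.001, -0.001]
contact_force: [-0.2, 0.3, 0.8]
opening: 0.175
finger_force: 0.0
```

```bash
python3 -c "
from h import *
look()
rows(r2w(.085,.017,.14),r2w(.085,.017,.064),r2w(.017,.017,.064))"
```

```text
rows of col profile (max chan) at crop px cols 43,48,53,58,63:
43 [25, 22, 23, 21, 21, 17, 17, 22, 53, 94, 122, 132, 132, 128, 119, 114, 114, 114, 117, 126, 129, 135, 141, 141, 139, 138, 139, 138]
48 [21, 18, 19, 17, 18, 16, 19, 33, 67, 104, 126, 131, 131, 128, 121, 113, 110, 114, 121, 126, 131, 131, 133, 138, 140, 140, 139, 139]
53 [17, 16, 14, 19, 18, 18, 27, 62, 106, 130, 133, 131, 126, 116, 110, 117, 118, 119, 123, 128, 133, 139, 140, 136, 136, 135, 137, 138]
58 [140, 134, 125, 112, 97, 79, 63, 76, 106, 125, 130, 130, 124, 113, 108, 108, 114, 125, 132, 137, 146, 147, 140, 138, 139, 139, 138, 139]
63 [146, 145, 145, 144, 145, 145, 144, 142, 137, 132, 130, 126, 114, 101, 103, 110, 121, 131, 134, 135, 138, 137, 138, 138, 140, 139, 138, 138]
turn [-0.0007 -0.     -0.    ] ramp now mm [-68.7  15.9 144.4] t 12.45 F [-0.3 -0.2 -0.8] open 0.17 0.014
[ 0.697 -0.114  0.17 ] shift [-0.769  0.006  0.022]
[ 0.697 -0.114  0.094] shift [-0.769  0.008  0.402]
[ 0.701 -0.046  0.094] shift [-0.429  0.007  0.402]
```

Still leaning. Going over and down behind the ramp.

Emit:
{"op": "send_rows", "data": {
  "moves": "0 0 0 -0.2 0.007 0 -0.65; 0 0 0 -0.4 0.007 0 -0.65; 0 0 0 -0.6 0.007 0 -0.65; 0 0 0 -0.77 0.007 0 -0.65; 0 0 0 -0.77 0.007 0.05 -0.65; 0 0 0 -0.77 0.007 0.2 -0.65; 0 0 0 -0.77 0.007 0.33 -0.65; 0 0 0 -0.77 0.007 0.4 -0.65; 0 0 0 -0.77 0.007 0.4 -0.65; 0 0 0 -0.77 0.007 0.4 -0.65"
}}

```text
time: 13.7
eef_pos: [0.6996, -0.1146, 0.0983]
tcp_rot: [0.727, 0.686, 0.0, 0.001]
contact_force: [1.1, -0.1, 0.2]
opening: 0.176
finger_force: 0.0
```

```bash
python3 -c "
from h import *
rows(r2w(.06,.017,.064),r2w(.03,.017,.064),r2w(.017,.017,.064))"
```

```text
turn [0.0002 0.     0.    ] ramp now mm [85.1 19.3 68.3] t 13.7 F [ 1.1 -0.1  0.2] open 0.176 0.014
[ 0.699 -0.089  0.094] shift [ 0.126 -0.011  0.021]
[ 0.701 -0.059  0.094] shift [ 0.276 -0.011  0.021]
[ 0.701 -0.046  0.094] shift [ 0.341 -0.011  0.021]
```

Emit:
{"op": "send_rows", "data": {
  "moves": "0 0 0 0.06 -0.01 0.02 -0.65; 0 0 0 0.12 -0.01 0.02 -0.65; 0 0 0 0.15 -0.01 0.02 -0.65; 0 0 0 0.18 -0.01 0.02 -0.65; 0 0 0 0.21 -0.01 0.02 -0.65; 0 0 0 0.24 -0.01 0.02 -0.65; 0 0 0 0.27 -0.01 0.02 -0.65; 0 0 0 0.3 -0.01 0.02 -0.65; 0 0 0 0.33 -0.01 0.02 -0.65; 0 0 0 0.36 -0.01 0.02 -0.65; 0 0 0 0.36 -0.01 0.02 -0.65; 0 0 0 0.36 -0.01 0.02 -0.65"
}}

```text
time: 15.2
eef_pos: [0.7011, -0.0429, 0.0933]
tcp_rot: [0.727, 0.686, -0.0, 0.0]
contact_force: [0.0, 0.5, 0.6]
opening: 0.18
finger_force: 0.0
```

```bash
python3 -c "
from h import *
rows()
s=cam('side');g=s['image'].astype(int);m=(g.min(2)>140)
m[:180]=0;m[245:]=0;m[:,:305]=0;m[:,385:]=0
for v in range(184,244,3): print(v,''.join('#' if x>150 else '+' if x>80 else '.' for x in g[v,305:385].min(1)))"
```

```text
turn [ 0.  0. -0.] ramp now mm [13.4 16.6 63.3] t 15.2 F [0.  0.5 0.6] open 0.18 0.014
184 .............................................++++....................+++++++++++
187 ...........................................++++++..................+++++++++++++
190 ..........................................++##++...........+++++++++++++++++++++
193 ..............................++++........++#+++.........+++++++++++++++++++++++
196 ............................++###++.....++++++++...+++..++++++++++++++++++++++++
199 ............................++####+.....++++++++...++...++++++++++++++++++++++++
202 +............................++##++.....++++++++...++...++++++++++++++++++++++++
205 ++...........................++##+++...+++++##++...++..+++++++++++++++++++++++++
208 ++...........................+++###+++++++++###+++++++..++++++++++++++++++++++++
211 .............................+++######+++++++++####+++....++++++++++++++++++++++
214 ++++..........................++#####++......+++++++++++++++++++++++++++++++++++
217 +++++.................++++++++++####++++++++++++++++++++++++++++++++++++++++++++
220 +++++.......+++##########################+++++++++++++++++++++++++++++++++++++++
223 ++++++.......++###+++++++++++++++++++++++++++++++++++++++++++++++...++++++++++++
226 +++++++......++++++++++++++++++++++++++++++++++++++++++++++++++++.............++
229 +++++++.......+++++++++++++++++++++++++++++++++++++++++++++++++++..............+
232 ..............+++++++++++++++++++++++++++++++++++++++++++++..+++++........++++++
235 ++++++.........++++++++++++++###++++#+####################+++++++++..........+++
238 +++++++........++#+++++++###########+++++++++++++++++.......................++++
241 .++++++++......+++++++++++++...........................................+++++++++
```

A white face now shows behind the ramp. I'll rise straight up and look.

Emit:
{"op": "send_rows", "data": {
  "moves": "0 0 0 0 0 -0.1 -0.65; 0 0 0 0 0 -0.3 -0.65; 0 0 0 -0.2 0 -0.55 -0.65; 0 0 0 -0.4 0 -0.8 -0.65; 0 0 0 -0.6 0 -1 -0.65; 0 0 0 -0.8 0 -1 -0.65; 0 0 0 -0.9 0 -1 -0.65; 0 0 0 -0.9 0 -1 -0.65"
}}

```text
time: 16.25
eef_pos: [0.69, -0.2234, 0.2927]
tcp_rot: [0.728, 0.685, -0.0, -0.001]
contact_force: [-0.0, 1.4, -0.6]
opening: 0.177
finger_force: 0.0
```

```bash
python3 -c "
from h import *
rows()
d=cam('top');s=cam('side')
a=cv2.resize(d['image'][130:230,250:400],None,fx=4,fy=4);b=cv2.resize(s['image'][160:260,280:430],None,fx=4,fy=4)
cv2.imwrite('pics/c6.png',cv2.resize(np.vstack([a,b]),None,fx=.75,fy=.75)[:,:,::-1])"
```

```text
turn [-0.0002 -0.0002 -0.0004] ramp now mm [194.3  16.  262.7] t 16.25 F [-0.   1.4 -0.6] open 0.177 0.014
```

View pics/c6.png

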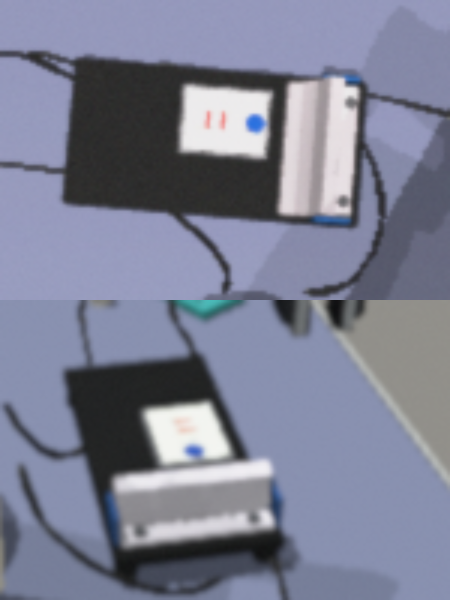

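The cartridge lies flat and face up on the board in front of the ramp: white face at crop (225,122), blue well at (255,123), red lines at (215,120). The gripper is clear, so I'm handing in.

```bash
python3 -c "
from plant import ctrl
print(ctrl.sign_off())"
```

```text
the job is handed in; nothing more can be done
None
```

The cartridge was tipped up on the ramp, pushed over from behind, and now lies flat, face up, on the board in front of the ramp; the job was handed in at about 16 s, with the gripper clear and the arm's path kept away from the jar, weight, USB stick and timer.

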